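# Set the jaw stand's dial and slide the gauge blade home

### The arm

A 7-joint arm with a two-finger parallel gripper is mounted at the origin on the work surface. World frame = base frame: x ahead of the robot, y to its left, z up, the work surface at z = 0. Lengths are in m, angles in rad, forces in N, time in s.
With the tool pointing down it reaches from about 0.4 to 0.875 m from the base axis. Payload 19.3 kg.
Tool frame: the origin (TCP) lies between the finger pads; the fingertips stand 17 mm ahead of it and the grasp point (between the pads) lies 2 mm behind it; z points along the fingers, y is the line along which they close (so a half turn about z gives the same grasp; the last joint's range is limited). The gripper opens to 85 mm and grips with 20 to 120 N. Pads are 22 mm wide; open, the fingers measure 114 mm over their backs; the gripper's body (76 mm by 85 mm) begins 54 mm behind the grasp point. The pads swing forward as they close: fully open they stand 13 mm farther back than shut.
Start: joints at [-0.07, 0.521, -0.036, 1.599, 0.021, 1.021, -0.113], TCP at [0.625, -0, 0.214] pointing down, gripper open.
Joint ranges: [-2.91, 2.91], [-0.3, 2.13], [-1.5, 1.42], [0.17, 2.43], [-1.26, 4.41], [0.16, 1.93], [-2.52, 2.52]. Speed limits (rad/s): [1.89, 1.89, 2.39, 2.39, 3.01, 3.01, 3.01].

### API

Orientations are given as [roll, pitch, yaw] about the fixed x, y, z axes, in that order (R = Rz(yaw) Ry(pitch) Rx(roll)).
In Python, from workcell import bot gives the robot as it stands.
- The arm moves only by the shell command python3 -m inch 'ROWS' [FORCE]. ROWS is JSON, a list of rows, each a list of 7 numbers: the shift along the tool's x, y, z in units of 200 mm (1.0 is 200 mm), then the turn, a rotation vector about the tool's x, y, z in units of 90 degrees (1.0 is 90 degrees), then the opening, from 0 (shut) to 1 (fully open). In form: [[x, y, z, rx, ry, rz, grip], ...]. A call has 1 to 20 rows; each row is the pose to reach, as a shift and turn from the pose commanded when the call began, along the tool's axes at that moment; what a row does not reach only later rows make up. A row lasts 1/8 s, in which the tool goes at most 62.5 mm and 10.7 degrees, less where a joint would pass 70% of its speed; a pose out of reach is approached as far as the arm can. A call with a number of a shift or a turn outside -1 to 1 is refused whole. A call with a gripper value outside its range is refused whole. The fingers move at their own pace and stop on an object; FORCE is the grip in N (left out, the last holds). Time passes only in rows, so rows that repeat a pose let the fingers close. It gives the time, the measured TCP pose, the force, the opening and the grip force at its end, in the units of the state.
- bot.observe(): the state, without advancing time (a new reading comes with each control period).
- bot.grab_frame(name): name is "scene" or "side" or "wrist"; returns a dict with "img" (384x512x3 uint8, red, green, blue), "z_map" (384x512 float32, m along the optical axis (not along the pixel's ray), 0 where there is no reading), "vfov" (degrees; the focal length in pixels is half the picture's height over the tangent of half this angle, whatever the lens; pixels are square), "cx", "cy" (the principal point, pixels), "distortion" ([k1, k2, p1, p2, k3] as OpenCV has them; the pictures are not rectified), "rvec" (rotation vector, rad) and "tvec" (3), from world to camera coordinates, as OpenCV has them. Camera axes: x right, y down, z forward; pixel columns grow to the right and rows downward; lengths in m; the calibration is good to about 2 mm. A picture is of the moment at which its call begins.
- bot.job_done(): hands the job in; it is judged then, once.
The state is a dict: "clock": time; "qpos": joint angles; "qd": joint speeds; "joint_efforts": joint torques, N m; "position": TCP position; "tool_rot": TCP orientation; "force": force on the tool from outside, world axes, zero at the start; "moment": the same for the moment, N m; "grip_width": finger opening in m; "finger_force": force on a finger pad.
Only numpy, scipy, OpenCV 4.12 (cv2) and the standard library are available. Lean on these libraries where they do the work, as an engineer would, in place of code of your own. Each camera call takes 0.05 s, during which the arm holds its last target. There are 200 camera calls.

### The job

Turn the dial on the small jaw stand clockwise to its long mark so that the jaw lifts, and let go of it. Then take the narrow-bladed gauge from the foam tray and slide its blade into the slot under the jaw until its shoulder meets the stand, and leave it lying flat there with the dial still on the mark. Leave the broad gauge, the screwdriver, the vials and the solvent bottle alone.

Things in the scene. Friction and masses are not known exactly. Their poses are not given: they have to be found in the camera images.
- stand: Jaw stand, fixed: aluminium base plate 205 x 100 x 15 mm; over its rear part a white frame, its bridge 80 x 90 mm with top 74 mm above the bench, carrying the dial. Origin on the bench, 120 mm behind the plate's front edge; z up; +x is the way the blade slides in, from the open front half of the plate (apron). Stand and tray may change sides of the bench.
- slot (a point): Mouth of the slot: midway between the white cheeks, on the apron's top (15 mm above the bench), in the plane of the cheeks' front faces (outer width 52 mm); +x points into the slot, z up. The apron reaches 85 mm out in front. The slot is 28 mm wide, over 70 mm deep, its floor level with the apron. The cheeks stand 47 mm above the apron; the steel jaw hangs between them.
- jaw (a joint): Lift of the steel jaw (26 mm wide, 26 mm high, front face 3 mm behind the cheeks') in m, driven by the dial: 4.6 mm per rad. The gap under it is 1.5 mm plus this lift: 7.5 mm at the long mark, too low for the blade at the start.
- dial (a joint): Dial angle in rad, growing clockwise seen from above, range 0 to 1.9; it starts between 0 and 0.5 and stays where it is left (friction about 0.07 N m). The scale has short black ticks every 0.26 rad; the one long, broad white mark lies at 1.30.
- dial_grip (a point): On the dial's vertical axis, 75 mm from the slot's mouth along the slot's +x, 101 mm above the bench, at the height to grip. The dial is a black bar 44 mm long (x), 12 mm wide (y), its top 106 mm above the bench, on a disc of 16 mm radius with top at 81 mm. +x points along the bar to its white pointer end; it turns with the dial.
- gauge: Narrow gauge, loose, 110 g, flat in the tray: steel blade 24 mm wide, 5 mm thick, with an upright grey grip 40 mm long (x), 14 mm wide (y), 5 to 50 mm above the underside, and at its front a cross shoulder 40 mm wide (y), x = 14 to 20 mm, up to 17 mm high. Origin: underside, below the grip's middle; +x to the tip, z up. Blade x = -20 to +60 mm (40 mm free); last 6 mm 17 mm wide.
- gauge_tip (a point): Middle of the narrow gauge's blade tip, on its underside, 60 mm ahead of the gauge's origin; same axes.
- broad_gauge: The other gauge, loose, in the tray beside the narrow one: same grip and length, but a blade 44 mm wide. Origin and axes as for the narrow gauge. The two may have changed places. Leave alone.
- tray: Fixed tool tray 212 x 252 mm, filled with dark foam whose top, on which the gauges lie, is 25 mm above the bench; rim 34 mm high. Origin: centre, on the bench; z up.
- screwdriver: Screwdriver with a blue handle, about 150 mm long, lying on the foam across the far side of the tray. Leave alone.
- vial0: Small amber vial, 22 mm wide, 40 mm high, standing on the bench between stand and tray. Origin under its centre. Leave alone.
- vial1: A second such vial, farther from the robot. Leave alone.
- solvent: Amber solvent bottle, 80 mm wide, 170 mm high, standing to the left. Origin under its centre. Leave alone.

How it is judged:
On the way:
1. The dial stands on its long mark, within 0.12 rad (7 degrees), and has been let go, with the gauge's blade not yet in the slot (value of joint dial between 1.18 and 1.42 rad and contact force between the fingers and stand below 0.5 N and (x of gauge_tip in the frame of slot below -0.001 m or distance between gauge_tip and slot above 0.1 m)), for 0.3 s.
At the end, for the whole second after the job is handed in: The narrow gauge lies flat, straight and at rest in the slot under the jaw, its blade fully home (shoulder within 3 mm of the cheeks, so at least 37 of 40 mm of blade inside), let go; the dial still stands within 0.12 rad (7 degrees) of its long mark (1.30) (x of gauge_tip in the frame of slot between 0.037 and 0.0425 m and y of gauge_tip in the frame of slot between -0.005 and 0.005 m and z of gauge_tip in the frame of slot between -0.003 and 0.003 m and angle between the x axis of gauge and the x axis of slot, either way round below 0.12 rad and angle between gauge's own z axis and vertical below 0.06 rad and value of joint dial between 1.18 and 1.42 rad and linear speed of gauge below 0.01 m/s and contact force between the fingers and gauge below 0.2 N); the robot touches nothing.
It fails at once if The broad gauge is moved by more than 15 mm (distance of broad_gauge from where it was at the start of the episode above 0.015 m).
It fails at once if The screwdriver, a vial or the solvent bottle is moved by more than 20 mm or knocked over (distance of any of screwdriver, vial0, vial1, solvent from where it was at the start of the episode above 0.02 m or angle between any of vial0, vial1, solvent's own z axis and vertical above 0.5 rad).
It fails at once if The gauge is pushed against the stand with more than 60 N (contact force between gauge and stand above 60 N).
It also fails if it takes over 56 s, if anything falls off the work surface, if the arm or the gripper's body presses on something with over 40 N, if the wrist force passes 120 N, or if a joint passes its speed limit or range.

## Working session

There is one attempt and no reset: what is moved stays moved. The work goes in short steps, Python scripts to look and compute and a shell command to move; the robot and the scene stay as the last step left them, time stands still between calls to the robot, and variables do not carry over. Pictures are saved under pics/ and viewed, at most 10 in all, crops included, and the job is handed in when it is done.

```bash
mkdir -p pics; ls; cat > h.py <<'E'
import numpy as np, cv2
from workcell import bot
def cam(n):
    f=bot.grab_frame(n); h=f["img"].shape[0]
    fl=h/2/np.tan(np.radians(f["vfov"])/2)
    f["K"]=np.array([[fl,0,f["cx"]],[0,fl,f["cy"]],[0,0,1.]]); f["D"]=np.array(f["distortion"],float)
    f["R"]=cv2.Rodrigues(np.array(f["rvec"],float))[0]; f["t"]=np.array(f["tvec"],float).ravel()
    return f
def rays(f,uv):
    uv=np.asarray(uv,float).reshape(-1,1,2)
    n=cv2.undistortPoints(uv,f["K"],f["D"]).reshape(-1,2)
    d=np.c_[n,np.ones(len(n))]@f["R"]; return -f["R"].T@f["t"],d
def plane(f,uv,z):
    c,d=rays(f,uv); return c+d*((z-c[2])/d[:,2])[:,None]
def cloud(f):
    h,w=f["z_map"].shape; u,v=np.meshgrid(np.arange(w),np.arange(h))
    c,d=rays(f,np.c_[u.ravel(),v.ravel()]); P=(c+d*f["z_map"].reshape(-1,1)).reshape(h,w,3)
    P[f["z_map"]==0]=np.nan; return P
def save(f,n,crop=None,s=1):
    im=f["img"][:,:,::-1]
    if crop: a,b,c,d=crop; im=im[b:d,a:c]
    cv2.imwrite("pics/"+n,cv2.resize(im,None,fx=s,fy=s,interpolation=cv2.INTER_CUBIC))
def proj(f,X): return cv2.projectPoints(np.asarray(X,float).reshape(-1,1,3),f["R"],f["t"],f["K"],f["D"])[0].reshape(-1,2)
E
python3 - <<'E'
from h import *
for n in ["scene","side","wrist"]:
    f=cam(n); save(f,n+"0.png"); print(n,-f["R"].T@f["t"],f["K"][0,0],(f["z_map"]>0).mean())
a=[cv2.imread(f"pics/{n}0.png") for n in ["scene","side"]]
cv2.imwrite("pics/both.png",cv2.resize(np.vstack(a),(400,600)) )
print(bot.observe())
E
```

```text
pics
scene [ 1.0691744  -0.21476516  0.7457942 ] 390.3777781223713 0.9961090087890625
side [0.42097937 0.9561573  0.86926887] 405.70249475497695 0.9957071940104166
wrist [0.62560878 0.08301607 0.37310891] 324.06071420344637 0.9959767659505209
{'clock': 0.15, 'qpos': array([-0.07021455,  0.5218641 , -0.03630566,  1.5998537 ,  0.02119631,
        1.02112871, -0.11279844]), 'qd': array([-0.00060559, -0.00323409,  0.00049155, -0.00149986, -0.00122337,
       -0.00139731, -0.00044747]), 'joint_efforts': array([ 4.00798544e-04, -9.27376485e+01,  1.98035471e+00, -3.70049715e+01,
        1.79930578e-02,  6.46477114e-03, -1.41420460e-05]), 'position': array([ 6.24733014e-01, -3.36363170e-05,  2.13774673e-01]), 'tool_rot': array([-3.14072615e+00,  6.67403500e-05,  1.57077892e+00]), 'force': array([-0.04168491,  0.44574736,  0.59744169]), 'moment': array([-0.01086405,  0.0323089 , -0.04326619]), 'finger_force': 0.0, 'grip_width': 0.08521229830732498}
```

View pics/scene0.png

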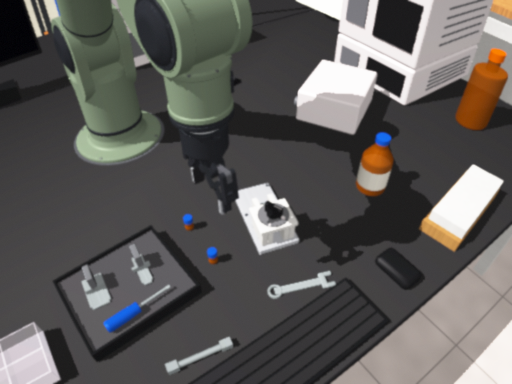

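View pics/wrist0.png

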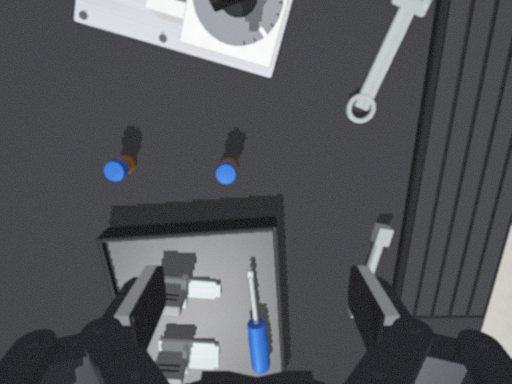

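The scene picture shows the stand left of the robot at about (268,218), with its apron towards the robot. The tray is at (128,290), holding the narrow gauge near (141,265) and the broad one near (95,285). The wrist picture confirms it: the narrow gauge at (190,290) lies nearer the stand, with its tip pointing to +x.

```bash
cat > m.py <<'E'
from h import *
import sys
def rect(p): 
    r=cv2.minAreaRect(p[:,:2].astype(np.float32)); return np.round(r[0],4),np.round(r[1],4),round(r[2],1)
def stats(n,f):
    P=cloud(f); im=f["img"].astype(int); z=P[...,2]
    st=(P[...,1]>0.03)&(P[...,1]<0.35)&(P[...,0]>.4)&(P[...,0]<.85)
    br=im.min(2)>150
    m=st&br&(z>.068)&(z<.078); 
    if m.sum()>30: print(n,"bridge",m.sum(),rect(P[m]),np.median(z[m]))
    m=st&(im.min(2)>90)&(z>.011)&(z<.019)
    if m.sum()>30: print(n,"plate",m.sum(),rect(P[m]),np.median(z[m]))
    m=st&(z>.098)&(z<.112)&(im.max(2)<255)
    if m.sum()>5: print(n,"dialtop",m.sum(),rect(P[m]),np.median(z[m]))
    tr=(P[...,1]<-.05)&(P[...,1]>-.45)&(P[...,0]>.4)&(P[...,0]<.85)
    for nm,a,b in [("gripstop",.068,.08),("blade",.028,.033)]:
        m=(tr&(z>a)&(z<b)&((im.min(2)>100) if nm=="blade" else True)).astype(np.uint8)
        k,l,s,c=cv2.connectedComponentsWithStats(m)
        for i in range(1,k):
            if s[i,4]>25: print(n,nm,s[i,4],np.round(c[i]),rect(P[l==i]),np.median(z[l==i]))
if __name__=="__main__":
    for n in sys.argv[1:]: stats(n,cam(n))
E
python3 m.py scene side wrist
```

```text
scene bridge 584 (array([0.6108, 0.1531]), array([0.0899, 0.082 ]), 74.8) 0.07208012335686703
scene plate 987 (array([0.5557, 0.1683]), array([0.1004, 0.2058]), 74.6) 0.012951793372068754
scene dialtop 104 (array([0.6112, 0.1531]), array([0.0432, 0.0131]), 18.1) 0.10341413059777405
scene gripstop 109 [134. 251.] (array([ 0.521 , -0.1491]), array([0.0144, 0.0403]), 84.6) 0.07334599192608393
scene gripstop 109 [ 87. 273.] (array([ 0.5137, -0.2547]), array([0.0134, 0.0421]), 85.5) 0.07396106451107631
scene blade 151 [144. 275.] (array([ 0.5586, -0.1547]), array([0.0297, 0.0422]), 83.1) 0.02966757755122651
scene blade 50 [ 98. 278.] (array([ 0.5065, -0.2401]), array([0.0135, 0.024 ]), 88.1) 0.029426270949325095
scene blade 39 [ 85. 284.] (array([ 0.5047, -0.2712]), array([0.0258, 0.0113]), 4.7) 0.02917284445060031
scene blade 295 [ 98. 297.] (array([ 0.5502, -0.2582]), array([0.0448, 0.0488]), 83.9) 0.029354165815653088
scene blade 41 [ 23. 333.] (array([ 0.5429, -0.4232]), array([0.0518, 0.0047]), 89.4) 0.030649204830955235
scene blade 41 [ 29. 357.] (array([ 0.6021, -0.4244]), array([0
[... 978 characters left out ...]
5, 0.156 ]), array([0.0734, 0.2048]), 74.6) 0.014566717859442108
wrist dialtop 73 (array([0.597 , 0.1434]), array([0.0137, 0.0031]), 3.7) 0.10359972456030647
wrist gripstop 225 [172. 309.] (array([ 0.5301, -0.1499]), array([0.0145, 0.0193]), 84.3) 0.07457522957676843
wrist gripstop 149 [174. 378.] (array([ 0.523 , -0.2524]), array([0.01  , 0.0244]), 75.0) 0.07384634571658244
wrist blade 87 [173. 280.] (array([ 0.5223, -0.1401]), array([0.0072, 0.0185]), 84.0) 0.029709773908921544
wrist blade 549 [203. 289.] (array([ 0.5595, -0.1532]), array([0.0258, 0.0403]), 84.5) 0.02986326095413422
wrist blade 1045 [194. 352.] (array([ 0.5334, -0.2575]), array([0.0453, 0.0796]), 86.2) 0.030183820751609247
```

View pics/side0.png

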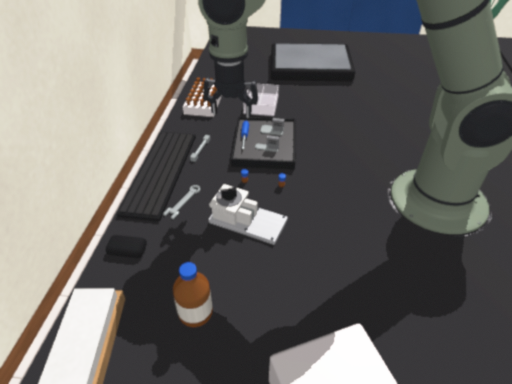

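The side picture agrees: the stand's apron faces the robot, the dial is at (228,193), and the gauges lie in the tray around (268,138). All sizes and heights check out: the slot axis is at about -15.3°, the dial near (0.611, 0.153), and the bar lies along 18°. I'll move above the dial with the fingers turned across the bar, then look.

```bash
python3 -m inch '[[0.25,-0.02,0,0,0,-0.1,1],[0.5,-0.04,0,0,0,-0.2,1],[0.765,-0.07,0,0,0,-0.3,1],[0.765,-0.07,0,0,0,-0.4,1],[0.765,-0.07,0,0,0,-0.5,1],[0.765,-0.07,0,0,0,-0.6,1],[0.765,-0.07,0,0,0,-0.7,1],[0.765,-0.07,0,0,0,-0.8,1],[0.765,-0.07,0,0,0,-0.9,1],[0.765,-0.07,0,0,0,-1,1],[0.765,-0.07,0,0,0,-1,1]]'
python3 -m inch '[[0,0,0,0,0,-0.1,1],[0,0,0,0,0,-0.2,1],[0,0,0,0,0,-0.2,1],[0,0,0,0,0,-0.2,1]]'
python3 - <<'E'
from h import *
from m import stats
f=cam("wrist"); stats("wrist",f); save(f,"wrist1.png"); o=bot.observe(); print(o["qpos"],o["position"],o["tool_rot"])
E
```

```text
clock: 1.68
position: [0.611, 0.1528, 0.2141]
tool_rot: [3.141, -0.0, 3.14]
force: [0.5, 0.0, 0.9]
grip_width: 0.0852
finger_force: 0.0
clock: 2.17
position: [0.611, 0.1529, 0.2142]
tool_rot: [3.142, -0.0, -2.833]
force: [-0.5, 0.0, -0.6]
grip_width: 0.085
finger_force: 0.0
wrist bridge 5210 (array([0.6104, 0.1541]), array([0.0899, 0.0801]), 74.5) 0.0744859517693651
wrist plate 9918 (array([0.5545, 0.1696]), array([0.1004, 0.2052]), 74.7) 0.014656273783860863
wrist dialtop 668 (array([0.6098, 0.1539]), array([0.0429, 0.012 ]), 19.3) 0.10541658820779407
[-0.006703    0.56954039 -0.50453266  1.56759709  0.29977694  1.08227677
  1.29451755] [0.6109896  0.15301066 0.21419857] [-3.14149158e+00 -1.79611004e-05 -2.83181426e+00]
```

View pics/wrist1.png

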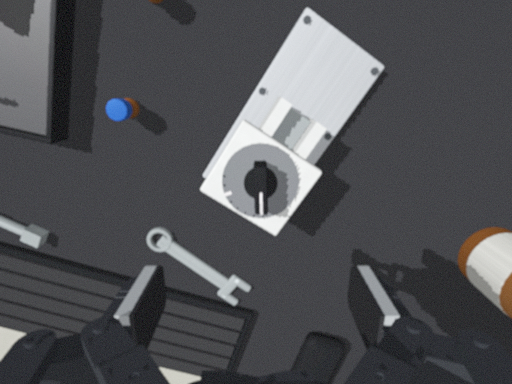

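The picture shows the dial at (261,181), with its white pointer down towards (262,205). The white long mark is on the left, at about (225,193), so the turn needed is about 73° clockwise. Next I'll measure the mark.

```bash
python3 - <<'E'
from h import *
f=cam("wrist"); P=cloud(f); im=f["img"].astype(int); c=np.array([.6100,.1539])
br=(im.min(2)>190).astype(np.uint8)
d=P[...,:2]-c; r=np.hypot(d[...,0],d[...,1]); a=np.degrees(np.arctan2(d[...,1],d[...,0])); z=P[...,2]
m=((r<.034)&(br>0)&(z>.06)).astype(np.uint8)
k,l,s,cc=cv2.connectedComponentsWithStats(m)
for i in range(1,k):
    if s[i,4]>4:
        q=l==i; print(s[i,4],cc[i].round(1),"r",np.percentile(r[q],[5,95]).round(4),"ang",np.median(a[q]).round(1),"z",np.median(z[q]).round(4))
save(f,"dial.png",(195,115,327,241),4.5)
E
```

```text
21 [228.9 192.8] r [0.0299 0.0338] ang -51.8 z 0.0762
54 [260.8 204.4] r [0.0027 0.0202] ang 19.9 z 0.1061
```

View pics/dial.png

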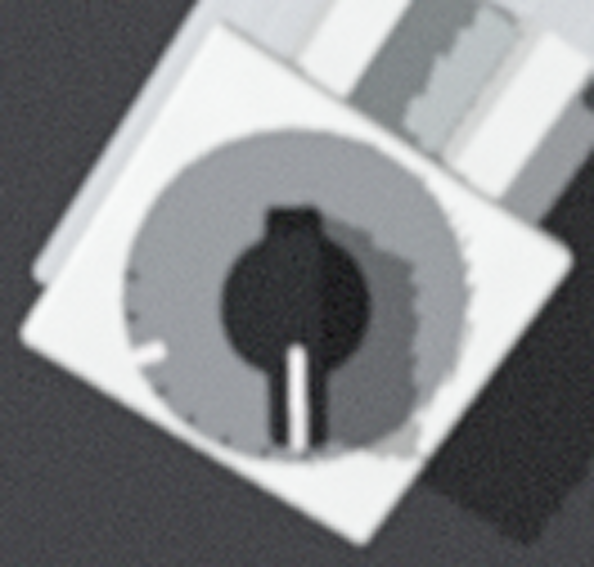

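```bash
python3 -m inch '[[0,0.006,0.2,0,0,-0.018,1],[0,0.006,0.4,0,0,-0.018,0.7],[0,0.006,0.56,0,0,-0.018,0.5],[0,0.006,0.56,0,0,-0.018,0.4],[0,0.006,0.56,0,0,-0.018,0.1],[0,0.006,0.56,0,0,-0.018,0],[0,0.006,0.56,0,0,-0.018,0],[0,0.006,0.56,0,0,-0.018,0],[0,0.006,0.56,0,0,-0.018,0]]' 30
```

```text
clock: 3.4
position: [0.6107, 0.1541, 0.1023]
tool_rot: [-3.142, 0.0, -2.799]
force: [0.2, 0.6, -0.1]
grip_width: -0.0
finger_force: 0.0
```

The fingers shut on nothing, so I need to see why.

```bash
python3 - <<'E'
from h import *
f=cam("wrist"); g=cam("scene")
a=cv2.resize(f["img"][180:384,100:412,::-1],None,fx=1.5,fy=1.5); b=cv2.resize(g["img"][130:280,190:340,::-1],None,fx=2,fy=2)
c=np.zeros((606,480,3),np.uint8); c[:306,:468]=a; c[306:606,:300]=b; cv2.imwrite("pics/chk.png",c[:600])
print(bot.observe()["grip_width"],bot.observe()["finger_force"])
E
```

```text
-0.00017969941126590159 0.0
```

View pics/chk.png

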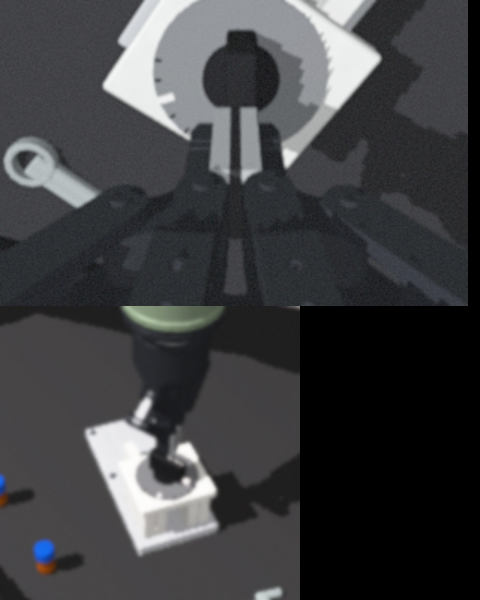

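The wrist view shows the pads nearly shut around (237,140), and the scene view shows the hand over the dial. It's unclear whether the pads hold the bar, so I'll check with projections and depth.

```bash
python3 - <<'E'
from h import *
o=bot.observe(); f=cam("wrist"); p=o["position"]
print(p,o["tool_rot"],"cam",-f["R"].T@f["t"],"axis",f["R"][2])
print("tcp px",proj(f,p),"tip",proj(f,p-[0,0,.017]),"dial",proj(f,[.61,.154,.106]),proj(f,[.61,.154,.081]))
P=cloud(f)
for u,v in [(248,262),(270,262),(259,262),(248,290),(270,290),(260,230),(260,290),(260,205)]: print(u,v,P[v,u].round(4),f["img"][v,u])
E
```

```text
[0.61061778 0.15412321 0.10223351] [ 3.14157293e+00 -6.08395023e-07 -2.79923123e+00] cam [0.53158305 0.12398539 0.26164765] axis [ 0.30926682  0.10901769 -0.94470587]
tcp px [[260.19799277 251.15326052]] tip [[259.92834502 237.73006278]] dial [[260.4385698  253.43097686]] [[260.02097639 233.79674208]]
248 262 [0.6018 0.1448 0.134 ] [149 155 156]
270 262 [0.5986 0.1541 0.1339] [146 152 152]
259 262 [0.6005 0.1496 0.1334] [69 72 76]
248 290 [0.602  0.1455 0.1547] [152 155 159]
270 290 [0.5987 0.1533 0.1554] [153 155 158]
260 230 [0.5974 0.1492 0.1053] [49 51 54]
260 290 [0.6006 0.1499 0.1545] [88 93 92]
260 205 [0.5892 0.1464 0.0905] [46 43 41]
```

```bash
python3 - <<'E'
from h import *
f=cam("wrist"); P=cloud(f)
for v in range(222,268,3): print(v,*[ (P[v,u,2].round(3),P[v,u,:2].round(3).tolist(),int(f["img"][v,u].mean())) for u in (240,248,259,270,278)])
for n in ("scene","side"):
    g=cam(n); Q=cloud(g); d=np.hypot(Q[...,0]-.6106,Q[...,1]-.1541); m=(d<.03)&(Q[...,2]>.083)
    print(n,np.histogram(Q[...,2][m],bins=np.arange(.08,.16,.005)))
E
```

```text
222 (np.float64(0.081), [0.607, 0.14], 46) (np.float64(0.08), [0.605, 0.145], 43) (np.float64(0.106), [0.593, 0.147], 42) (np.float64(0.105), [0.591, 0.153], 35) (np.float64(0.08), [0.599, 0.162], 29)
225 (np.float64(0.079), [0.609, 0.141], 44) (np.float64(0.081), [0.607, 0.145], 42) (np.float64(0.106), [0.595, 0.148], 48) (np.float64(0.104), [0.593, 0.153], 38) (np.float64(0.08), [0.601, 0.162], 31)
228 (np.float64(0.08), [0.611, 0.141], 44) (np.float64(0.082), [0.609, 0.146], 50) (np.float64(0.106), [0.596, 0.148], 47) (np.float64(0.105), [0.595, 0.154], 42) (np.float64(0.082), [0.602, 0.163], 38)
231 (np.float64(0.08), [0.613, 0.142], 47) (np.float64(0.081), [0.611, 0.147], 48) (np.float64(0.105), [0.598, 0.149], 44) (np.float64(0.105), [0.596, 0.154], 39) (np.float64(0.08), [0.605, 0.164], 30)
234 (np.float64(0.08), [0.615, 0.143], 50) (np.float64(0.08), [0.613, 0.147], 44) (np.float64(0.106), [0.6, 0.149], 47) (np.float64(0.105), [0.598, 0.155], 41) (np.float64(0.081), [0.606, 0.164], 31)
237 (np.float64(0.081), [0.616, 0.143], 45) (np.float64(0.079), [0.615, 0.148], 46) (np.flo
[... 1847 characters left out ...]
49], 72) (np.float64(0.134), [0.599, 0.154], 155) (np.float64(0.129), [0.601, 0.159], 41)
267 (np.float64(0.132), [0.607, 0.143], 55) (np.float64(0.138), [0.602, 0.145], 153) (np.float64(0.137), [0.601, 0.15], 61) (np.float64(0.137), [0.599, 0.154], 157) (np.float64(0.13), [0.602, 0.159], 41)
scene (array([10, 28, 29, 30, 68, 11,  0,  2,  8, 13, 19, 17, 18, 15,  9]), array([0.08 , 0.085, 0.09 , 0.095, 0.1  , 0.105, 0.11 , 0.115, 0.12 ,
       0.125, 0.13 , 0.135, 0.14 , 0.145, 0.15 , 0.155]))
side (array([19, 23, 23, 25, 19, 47,  2,  0,  4,  6, 15,  9, 10,  9,  5]), array([0.08 , 0.085, 0.09 , 0.095, 0.1  , 0.105, 0.11 , 0.115, 0.12 ,
       0.125, 0.13 , 0.135, 0.14 , 0.145, 0.15 , 0.155]))
```

The depth readings from all three cameras agree: the closed fingertips are at z ≈ 0.122, with the reported TCP at 0.102. That puts the real tips about 37 mm higher than the stated geometry says. Lateral position is right. I'll open, go down 34 mm more, and close.

```bash
python3 -m inch '[[0,0,0,0,0,0,0.6],[0,0,0,0,0,0,0.6],[0,0,0,0,0,0,0.6],[0,0,0.08,0,0,0,0.6],[0,0,0.17,0,0,0,0.6],[0,0,0.17,0,0,0,0.6],[0,0,0.17,0,0,0,0.3],[0,0,0.17,0,0,0,0],[0,0,0.17,0,0,0,0],[0,0,0.17,0,0,0,0],[0,0,0.17,0,0,0,0],[0,0,0.17,0,0,0,0]]' 30
```

```text
clock: 5.2
position: [0.6103, 0.1561, 0.0689]
tool_rot: [3.14, 0.001, -2.798]
force: [-4.8, 8.1, 3.5]
grip_width: 0.0113
finger_force: 34.1
```

```bash
python3 -m inch '[[0,0.01,0,0,0,0.05,0],[0,0.01,0,0,0,0.14,0],[0,0.01,0,0,0,0.24,0],[0,0.01,0,0,0,0.34,0],[0,0.01,0,0,0,0.44,0],[0,0.01,0,0,0,0.54,0],[0,0.01,0,0,0,0.64,0],[0,0.01,0,0,0,0.73,0],[0,0.01,0,0,0,0.8,0],[0,0.01,0,0,0,0.8,0],[0,0.01,0,0,0,0.8,0]]'
python3 -m inch '[[0,0,0,0,0,0,0.3],[0,0,0,0,0,0,0.5],[0,0,0,0,0,0,0.6],[0,0,-0.15,0,0,0,0.6],[0,0,-0.3,0,0,0,0.8],[0,0,-0.5,0,0,0,1],[0,0,-0.6,0,0,0,1],[0,0,-0.6,0,0,0,1],[0,0,-0.6,0,0,0,1]]'
python3 - <<'E'
from h import *
from m import stats
f=cam("wrist"); stats("wrist",f); save(f,"wrist2.png",(150,60,390,240),3)
E
```

```text
clock: 6.58
position: [0.6099, 0.1554, 0.0689]
tool_rot: [-3.141, 0.001, 2.227]
force: [-3.6, -4.0, 6.5]
grip_width: 0.0115
finger_force: 34.5
clock: 7.7
position: [0.6096, 0.1559, 0.1874]
tool_rot: [-3.141, -0.0, 2.227]
force: [0.1, -0.3, -0.2]
grip_width: 0.0853
finger_force: 0.0
wrist bridge 6021 (array([0.6101, 0.1536]), array([0.0905, 0.0797]), 74.6) 0.07452398813884048
wrist plate 11409 (array([0.5545, 0.1691]), array([0.1003, 0.2044]), 74.4) 0.014777468072194988
wrist dialtop 818 (array([0.6099, 0.1545]), array([0.0119, 0.0435]), 37.2) 0.10543186568866757
wrist gripstop 104 [  9. 343.] (array([ 0.504 , -0.1471]), array([0.0072, 0.0145]), 0.2) 0.0744938180637301
wrist blade 162 [ 46. 319.] (array([ 0.5175, -0.1398]), array([0.0089, 0.0336]), 86.9) 0.030022416929971985
wrist blade 69 [ 65. 333.] (array([ 0.5462, -0.147 ]), array([0.0167, 0.0112]), 85.3) 0.030053626589605587
```

View pics/wrist2.png

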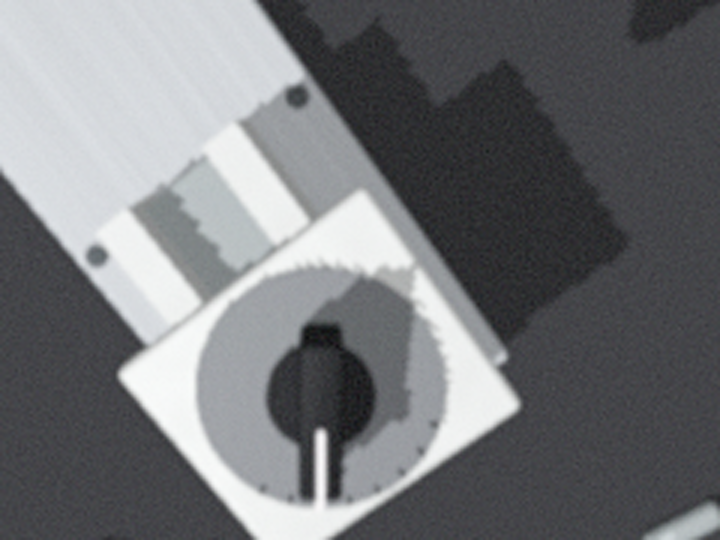

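The pointer now covers the mark, with the bar at -52.8° and the mark at about -52 to -53°, and the dial is released. Next, the narrow gauge.

```bash
python3 -m inch '[[-0.1,-0.1,0,0,0,-0.08,1],[-0.3,-0.32,0,0,0,-0.18,1],[-0.5,-0.53,0,0,0,-0.28,1],[-0.7,-0.75,0,0,0,-0.38,1],[-0.85,-0.9,0,0,0,-0.48,1],[-0.934,-1,0,0,0,-0.522,1],[-0.934,-1,0,0,0,-0.522,1],[-0.934,-1,0,0,0,-0.522,1]]'
python3 - <<'E'
from h import *
from m import stats
f=cam("wrist"); stats("wrist",f); stats("scene",cam("scene")); o=bot.observe(); print(o["position"],o["tool_rot"])
E
```

```text
clock: 8.75
position: [0.5655, -0.1133, 0.1876]
tool_rot: [3.141, -0.001, 3.047]
force: [0.0, -0.0, 0.2]
grip_width: 0.0854
finger_force: 0.0
wrist bridge 789 (array([0.6115, 0.1074]), array([0.0633, 0.0207]), 5.9) 0.07299618545391856
wrist plate 2902 (array([0.662, 0.133]), array([0.3757, 0.0712]), 8.7) 0.014372396458631309
wrist gripstop 822 [211. 140.] (array([ 0.5197, -0.1495]), array([0.0142, 0.0394]), 84.2) 0.07468470254983284
wrist gripstop 920 [ 87. 145.] (array([ 0.513 , -0.2557]), array([0.0151, 0.0398]), 86.4) 0.07461584378144892
wrist blade 205 [226. 131.] (array([ 0.5183, -0.1402]), array([0.0057, 0.0336]), 86.1) 0.029918866463014615
wrist blade 2079 [118. 165.] (array([ 0.5335, -0.2573]), array([0.0443, 0.0809]), 84.8) 0.03004353298142115
wrist blade 694 [219. 176.] (array([ 0.5607, -0.1535]), array([0.0241, 0.0358]), 84.5) 0.029894270334753503
wrist blade 236 [ 11. 247.] (array([ 0.6197, -0.3923]), array([0.004 , 0.0811]), 88.3) 0.03029040023026361
scene bridge 476 (array([0.6116, 0.1533]), array([0.0906, 0.082 ]), 74.7) 0.07180323438082276
scene plate 1028 (array([0.5
[... 514 characters left out ...]
 (array([ 0.509 , -0.2405]), array([0.0129, 0.0285]), 88.4) 0.029889415901472316
scene blade 38 [ 85. 284.] (array([ 0.5052, -0.2716]), array([0.0236, 0.0114]), 6.8) 0.029063526314616728
scene blade 294 [ 98. 297.] (array([ 0.5501, -0.258 ]), array([0.044 , 0.0487]), 85.6) 0.02951467275439823
scene blade 39 [ 23. 333.] (array([ 0.5432, -0.4227]), array([0.0529, 0.004 ]), 89.2) 0.029885193164285395
scene blade 36 [ 29. 357.] (array([ 0.6021, -0.4253]), array([0.0038, 0.0403]), 3.5) 0.030557772334192324
scene blade 33 [ 47. 377.] (array([ 0.6608, -0.4063]), array([0.0087, 0.035 ]), 13.4) 0.03057629053791766
[ 0.56568232 -0.11286552  0.18789394] [ 3.14118368e+00 -4.24451138e-04  3.04822981e+00]
```

```bash
python3 -m inch '[[0.15,-0.15,0.1,0,0,0,0.7],[0.21,-0.2,0.3,0,0,0,0.6],[0.21,-0.2,0.5,0,0,0,0.6],[0.21,-0.2,0.68,0,0,0,0.6],[0.21,-0.2,0.83,0,0,0,0.6],[0.21,-0.2,0.83,0,0,0,0.6],[0.21,-0.2,0.83,0,0,0,0.3],[0.21,-0.2,0.83,0,0,0,0],[0.21,-0.2,0.83,0,0,0,0],[0.21,-0.2,0.83,0,0,0,0],[0.21,-0.2,0.83,0,0,0,0],[0.21,-0.2,0.83,0,0,0,0]]' 40
```

```text
clock: 10.35
position: [0.5208, -0.1499, 0.0235]
tool_rot: [-3.141, 0.002, 3.047]
force: [-0.4, 0.8, 6.9]
grip_width: 0.0136
finger_force: 39.1
```

```bash
python3 -m inch '[[0,0,-0.1,0,0,0,0],[0,0,-0.25,0,0,0,0],[0,0,-0.4,0,0,0,0],[0.1,0.2,-0.4,0,0,0,0],[0.2,0.45,-0.4,0,0,0,0],[0.3,0.7,-0.4,0,0,0,0],[0.4,0.9,-0.4,0,0,0,0],[0.48,1,-0.4,0,0,0,0]]'
python3 -m inch '[[0,0.2,0,0,0,0.03,0],[0,0.4,0,0,0,0.07,0],[0,0.6,0,0,0,0.11,0],[0,0.7,0,0,0,0.11,0],[0,0.7,0,0,0,0.11,0],[0,0.7,0,0,0,0.11,0]]'
python3 - <<'E'
from h import *
from m import stats
f=cam("wrist"); stats("wrist",f); save(f,"wrist3.png"); o=bot.observe(); print(o["position"],o["tool_rot"],o["grip_width"])
E
```

```text
clock: 11.35
position: [0.4429, 0.0604, 0.1031]
tool_rot: [3.141, 0.002, 3.05]
force: [0.6, -0.6, -1.4]
grip_width: 0.0134
finger_force: 39.2
clock: 12.1
position: [0.4565, 0.1964, 0.1023]
tool_rot: [-3.141, 0.0, 2.874]
force: [-0.2, -0.2, -1.3]
grip_width: 0.0134
finger_force: 39.2
wrist bridge 323 (array([0.5723, 0.163 ]), array([0.0348, 0.0057]), 74.4) 0.07189557777698483
wrist plate 6162 (array([0.5024, 0.1839]), array([0.1006, 0.0984]), 74.3) 0.014604424806328994
wrist dialtop 525 (array([0.4446, 0.198 ]), array([0.0239, 0.0189]), 74.7) 0.10842908168945395
[0.45652389 0.1962561  0.10233776] [-3.14102506e+00  1.75419219e-04  2.87352088e+00] 0.013073587604180311
```

View pics/wrist3.png

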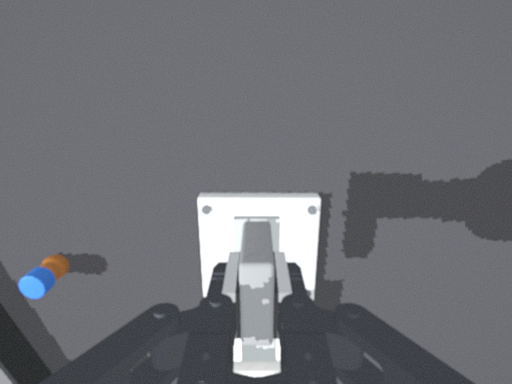

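The picture shows the gauge held straight, grip at (257,280), with the shoulder at the bottom at (257,350). The apron is behind it, spanning columns 200–320. I'll measure its lateral offset and angle in the slot frame.

```bash
cat > g.py <<'E'
from h import *
from m import rect
S=np.array([.538,.1742]); a=np.radians(-15.4); R=np.array([[np.cos(a),np.sin(a)],[-np.sin(a),np.cos(a)]])
def loc(p): return (R@(np.array(p)-S)).round(4)
o=bot.observe(); p=o["position"]; print("tcp",loc(p[:2]),p[2].round(4),np.degrees(o["tool_rot"][2]).round(2))
for n in ("wrist","scene","side"):
    f=cam(n); P=cloud(f); im=f["img"].astype(int); q=((P[...,:2]-S)@R.T)
    z=P[...,2]-p[2]+.0235-.025   # height above gauge underside
    near=(q[...,0]>-.14)&(q[...,0]<.0)&(abs(q[...,1])<.035)&(im.min(2)>85)
    for nm,l,h in (("grip",.045,.056),("should",.0145,.0195),("blade",.001,.0085)):
        m=near&(z>l)&(z<h)
        if m.sum()>15:
            r=cv2.minAreaRect(q[m].astype(np.float32)); print(n,nm,m.sum(),np.round(r[0],4),np.round(r[1],4),round(r[2],1),"x",np.percentile(q[m][:,0],[1,99]).round(4),"y",np.percentile(q[m][:,1],[1,99]).round(4),np.median(z[m]).round(4))
E
python3 g.py
```

```text
tcp [-0.0844 -0.0004] 0.1023 164.64
wrist grip 3570 [-0.0869 -0.0007] [0.0387 0.0385] 39.5 x [-0.1055 -0.0664] y [-0.0147  0.0107] 0.0496
wrist should 140 [-0.0998 -0.0019] [0.0264 0.0121] 89.6 x [-0.1058 -0.0939] y [-0.0144  0.0104] 0.0177
wrist blade 738 [-0.0963 -0.002 ] [0.0192 0.0239] 0.5 x [-0.1057 -0.0872] y [-0.0139  0.0099] 0.0046
scene grip 39 [-0.0793 -0.0033] [0.0327 0.0233] 17.9 x [-0.0981 -0.0631] y [-0.0128  0.0106] 0.0473
scene should 26 [-0.0683 -0.0022] [0.0387 0.0129] 80.1 x [-0.0761 -0.0636] y [-0.0215  0.0166] 0.0159
scene blade 143 [-0.0551 -0.0052] [0.0381 0.0629] 77.4 x [-0.0886 -0.0236] y [-0.0202  0.0153] 0.0029
side grip 25 [-0.0997  0.0031] [0.0199 0.0122] 82.3 x [-0.1056 -0.0929] y [-0.0071  0.012 ] 0.0506
side should 18 [-0.0859  0.0099] [0.0411 0.0173] 3.3 x [-0.1057 -0.0652] y [0.0005 0.0192] 0.0181
side blade 139 [-0.0661  0.0032] [0.0798 0.0349] 0.7 x [-0.1056 -0.0263] y [-0.0139  0.0186] 0.0059
```

```bash
python3 -m inch '[[0,0.008,0.12,0,0,0,0],[0,0.008,0.25,0,0,0,0],[0,0.008,0.36,0,0,0,0],[0,0.008,0.41,0,0,0,0],[0,0.008,0.43,0,0,0,0],[0,0.008,0.43,0,0,0,0],[0,0.008,0.43,0,0,0,0]]'; python3 g.py
```

```text
clock: 13.18
position: [0.4572, 0.1993, 0.0168]
tool_rot: [3.141, 0.001, 2.874]
force: [0.5, 0.2, -1.6]
grip_width: 0.0136
finger_force: 39.2
tcp [-0.0846  0.0027] 0.0168 164.69
wrist grip 3599 [-0.087   0.0008] [0.0388 0.0379] 47.5 x [-0.1056 -0.0666] y [-0.0119  0.0141] 0.0496
wrist should 137 [-0.1001  0.0011] [0.0265 0.0122] 89.7 x [-0.106 -0.094] y [-0.0114  0.0141] 0.0176
wrist blade 742 [-0.0532  0.0021] [0.1063 0.024 ] 1.5 x [-0.1059 -0.0873] y [-0.0109  0.013 ] 0.0046
scene grip 25 [-0.0795  0.0067] [0.0193 0.0359] 61.2 x [-0.0992 -0.064 ] y [-0.0077  0.012 ] 0.0475
scene should 25 [-0.0439 -0.0166] [0.0302 0.0817] 57.2 x [-0.0762 -0.0161] y [-0.0241  0.0164] 0.0161
scene blade 109 [-0.0592 -0.0016] [0.0376 0.06  ] 78.8 x [-0.0894 -0.0281] y [-0.0186  0.0162] 0.0033
side grip 25 [-0.0534  0.0003] [0.1051 0.0417] 0.9 x [-0.1061 -0.0007] y [-0.0183  0.0204] 0.0489
side blade 136 [-0.0525  0.0021] [0.0609 0.1086] 83.9 x [-0.1055 -0.0003] y [-0.0258  0.0287] 0.0055
```

```bash
python3 -m inch '[[0,-0.004,0.005,0,0,0,0],[0,-0.004,0.01,0,0,0,0],[0,-0.004,0.01,0,0,0,0]]'; python3 g.py | egrep "tcp|wrist"
```

```text
clock: 13.7
position: [0.4565, 0.1984, 0.0141]
tool_rot: [-3.141, -0.0, 2.875]
force: [0.3, -0.4, -0.7]
grip_width: 0.0135
finger_force: 39.2
tcp [-0.0849  0.0017] 0.0141 164.7
wrist grip 3608 [-0.0873 -0.0015] [0.038  0.0386] 52.1 x [-0.1059 -0.0669] y [-0.0128  0.0131] 0.0496
wrist should 143 [-1.004e-01  1.000e-04] [0.012  0.0264] 0.2 x [-0.1064 -0.0945] y [-0.0125  0.0126] 0.0174
wrist blade 734 [-0.0536 -0.0064] [0.1057 0.0389] 1.5 x [-0.1063 -0.0876] y [-0.012   0.0119] 0.0046
```

```bash
python3 -m inch '[[-0.04,0,0,0,0,0,0],[-0.08,0,0,0,0,0,0],[-0.11,0,0,0,0,0,0],[-0.14,0,0,0,0,0,0],[-0.17,0,0,0,0,0,0],[-0.2,0,0,0,0,0,0],[-0.2,0,0,0,0,0,0]]'; python3 g.py | egrep "tcp|wrist blade"
```

```text
clock: 14.72
position: [0.4956, 0.1876, 0.0142]
tool_rot: [3.142, 0.0, 2.874]
force: [-0.2, -0.3, -1.2]
grip_width: 0.0135
finger_force: 39.2
tcp [-0.0445  0.0017] 0.0142 164.67
wrist blade 734 [-0.0629 -0.0014] [0.0347 0.0369] 72.3 x [-0.0658 -0.0474] y [-0.0119  0.0119] 0.0046
```

```bash
python3 -m inch '[[-0.03,0,0,0,0,0,0],[-0.06,0,0,0,0,0,0],[-0.09,0,0,0,0,0,0],[-0.115,0,0,0,0,0,0],[-0.12,0,0,0,0,0,0],[-0.125,0,0,0,0,0,0],[-0.13,0,0,0,0,0,0],[-0.13,0,0,0,0,0,0]]'; python3 g.py | egrep "tcp|wrist blade"
```

```text
clock: 15.88
position: [0.5197, 0.1812, 0.0141]
tool_rot: [-3.141, -0.001, 2.875]
force: [-4.2, 1.4, 1.4]
grip_width: 0.0132
finger_force: 39.6
tcp [-0.0195  0.0019] 0.0141 164.71
wrist blade 752 [-0.0506 -0.0014] [0.0679 0.0587] 87.0 x [-0.0668 -0.0223] y [-0.019   0.0122] 0.0045
```

Contact of about 4 N, with the tip about 39 mm in. I'll press slightly, lower to the floor, and release.

```bash
python3 -m inch '[[-0.005,0,0,0,0,0,0],[-0.01,0,0,0,0,0,0],[-0.01,0,0.003,0,0,0,0],[-0.01,0,0.006,0,0,0,0],[-0.01,0,0.006,0,0,0,0]]'
python3 -m inch '[[0,0,0,0,0,0,0.1],[0,0,0,0,0,0,0.3],[0,0,0,0,0,0,0.5],[0,0,0,0,0,0,0.6],[0,0,0,0,0,0,0.6]]'
python3 -m inch '[[0,0,-0.15,0,0,0,0.6],[0,0,-0.35,0,0,0,0.6],[0.2,0,-0.6,0,0,0,0.8],[0.2,0,-0.7,0,0,0,0.8],[0.2,0,-0.7,0,0,0,0.8]]'
python3 - <<'E'
from h import *
from g import S,R
from m import stats
f=cam("wrist"); P=cloud(f); q=(P[...,:2]-S)@R.T; z=P[...,2]; im=f["img"].astype(int)
for nm,l,h in (("grip",.062,.068),("blade",.018,.023),("should",.029,.035)):
    m=(q[...,0]>-.07)&(q[...,0]<.002)&(abs(q[...,1])<.024)&(z>l)&(z<h)
    if m.sum()>9: r=cv2.minAreaRect(q[m].astype(np.float32)); print(nm,m.sum(),np.round(r[0],4),np.round(r[1],4),r[2],np.median(z[m]),np.percentile(q[m],[1,99],axis=0).round(4).tolist())
m=(q[...,0]>-.01)&(q[...,0]<.034)&(abs(q[...,1])<.028)&(z>.058)&(z<.066)&(im.min(2)>150)
print("cheeks",m.sum(),np.percentile(q[m],[.5,99.5],axis=0).round(4).tolist()); stats("wrist",f); stats("scene",cam("scene"))
save(f,"end.png")
E
```

```text
clock: 16.65
position: [0.5197, 0.1812, 0.0135]
tool_rot: [-3.14, -0.003, 2.876]
force: [-23.6, 3.4, 26.5]
grip_width: 0.0135
finger_force: 43.4
clock: 17.27
position: [0.5224, 0.1804, 0.013]
tool_rot: [3.142, 0.0, 2.874]
force: [0.5, 0.3, -0.7]
grip_width: 0.0513
finger_force: 0.0
clock: 17.9
position: [0.4844, 0.1913, 0.1546]
tool_rot: [3.14, 0.003, 2.875]
force: [0.7, 0.5, 0.5]
grip_width: 0.0681
finger_force: 0.0
tcp [-0.0562  0.0023] 0.1546 164.7
grip 745 [-0.0196 -0.    ] [0.0425 0.0452] 0.32175612449645996 0.06443586875590421 [[-0.0402, -0.0177], [0.0006, 0.0141]]
blade 360 [-0.0205 -0.    ] [0.0408 0.0477] 0.25340089201927185 0.019671311244255363 [[-0.0408, -0.0226], [-0.0003, 0.0222]]
should 250 [-0.0202 -0.0004] [0.0415 0.0478] 1.1810452938079834 0.031597727732700254 [[-0.0408, -0.0229], [0.0001, 0.0227]]
cheeks 1085 [[-0.0097, -0.0261], [0.0338, 0.0257]]
wrist bridge 4821 (array([0.6094, 0.1542]), array([0.0905, 0.0813]), 74.4) 0.07427671901094865
wrist plate 9424 (array([0.5302, 0.1761]), array([0.1005, 0.1537]), 74.6) 0.014721331633513607
wrist dialtop 689 (array([0.6089
[... 283 characters left out ...]
 0.1538]), array([0.0123, 0.0444]), 37.2) 0.10332876195747287
scene gripstop 111 [ 87. 273.] (array([ 0.514 , -0.2547]), array([0.0136, 0.0413]), 85.5) 0.07381158660193254
scene blade 53 [ 98. 278.] (array([ 0.508 , -0.2397]), array([0.0143, 0.027 ]), 88.3) 0.029708750568426368
scene blade 40 [ 85. 284.] (array([ 0.504 , -0.2718]), array([0.0258, 0.0114]), 6.9) 0.02900242118955837
scene blade 281 [ 97. 297.] (array([ 0.5504, -0.2579]), array([0.0443, 0.0504]), 85.0) 0.02938767910738127
scene blade 37 [ 29. 357.] (array([ 0.602, -0.424]), array([0.0508, 0.0028]), 88.9) 0.030637042727231112
scene blade 33 [ 45. 378.] (array([ 0.6605, -0.4091]), array([0.0057, 0.0382]), 7.0) 0.03074471218695396
```

View pics/end.png

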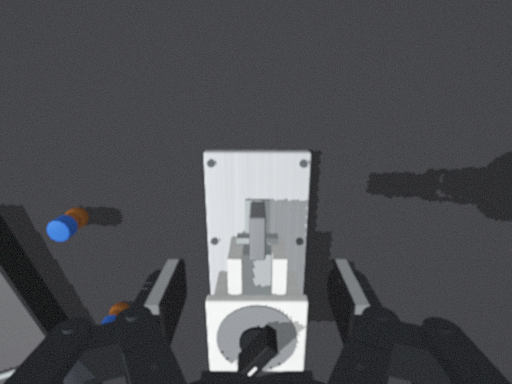

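The picture shows the gauge at (257,230), straight and flat on the apron, with its shoulder against the cheeks at row 240. Its rear end is at -40.8 mm, so the tip is about 39 mm in, and the dial is unchanged.

```bash
python3 -c "
from workcell import bot; print(bot.job_done())"
```

```text
the job is handed in; nothing more can be done
None
```

The job is handed in, with no verdict reported: the dial was left on its long mark, and the narrow gauge measured flat and straight under the jaw, its blade about 39 of 40 mm in, with the gripper clear.

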